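Unload the die from the vise and hold the case lid for stowing

TASK

Get the finished stamping die ready to be put away: slide the vise's jaw fully back, lift the die out and lay it flat, shank up, on the plate of the bench scale without dropping it, and let go of it. Then raise the lid of the die case by its bar to 60 degrees from shut and hold it there with the gripper, so that a colleague can put the die in; the lid falls shut if let go, so the program finishes while still holding it. Leave the other things on the table where they are.

Things in the scene. Friction and masses are not known exactly. Their poses are not given: they have to be found in the camera images.
- vise: small slide vise fixed on the table, dark base 90 mm along its x, 180 mm along its y (from -80 to +100 mm), 22 mm thick. Origin on the table; z up. The fixed jaw is at its -y end (40 mm high); the sliding jaw moves along its +y. Vise and scale may stand in either order from left to right and somewhat turned.
- vise_jaw (a joint): slide of the jaw in m: 0 = closed on the die, 0.045 = fully back at its stop (along the vise's +y). About 5 N of sliding friction; it stays where it is left. Its upper edge (42 mm above the table) has a lip reaching 6 mm over the die's foot plate, so the die comes out only when the jaw is back.
- jaw_post (a point): point to grip on the sliding jaw's upright round post: post 18 mm in diameter, from 42 to 87 mm above the table; the point lies on its axis, 68 mm above the table (45 mm from the die's shank, along the vise's +y, when closed). Moves with the jaw; axes as the vise's.
- die: finished aluminium stamping die: flat foot plate 60 (its x) x 44 (its y) x 14 mm with an upright round shank in its centre, 18 mm in diameter, from 14 to 54 mm above the underside. Origin at the centre of the underside, z along the shank. 0.11 to 0.23 kg. It stands in the vise with its underside 22 mm above the table, its x and y along the vise's.
- scale_plate (a point): centre of the top face of the bench scale's flat weighing plate, 35 mm above the table; the plate is 104 mm along its x and 164 mm along its y, z up. The scale (150 x 190 mm) is fixed.
- case: grey die case fixed on the table at the left, open-topped box 150 (its x) x 180 (its y) x 90 mm high with a hinged lid. Origin on the table under its centre; its -x is the front, towards the robot.
- case_lid (a joint): angle of the lid in rad: 0 = shut, grows as its front edge rises; 1.047 = 60 degrees; stop at 1.35. The lid (0.3 kg, about 9 mm thick) falls shut from every angle when let go.
- lid_hinge (a point): point on the hinge axis in the middle of the case's rear upper rim, 90 mm above the table; the axis runs along the case's y. Axes as the case's.
- lid_bar (a point): middle of the lid's bar handle, to be gripped: round steel bar 10 mm in diameter, 90 mm long, parallel to the hinge axis, on two arms, 42 mm in front of the lid's front edge with free space behind and under it. Its axis is 192 mm in front of the hinge axis and 4.5 mm above it when the lid is shut, and turns with the lid about the hinge. x and z of the point turn with the lid; y is along the bar.
- timer: white round kitchen timer, 59 mm across, 40 mm tall, stands between vise and scale; bystander, origin at the centre of its underside
- praline_08: brown praline, 32x37x16 mm, lies near the table's front edge; bystander, origin at the centre of its underside
- praline_14: brown praline, 30x37x15 mm, lies left of the timer; bystander, origin at the centre of its underside
- bench_scraper: bench scraper with a dark handle, 111x165x21 mm, lies at the left; bystander, origin at the centre of its underside
- squeeze_bottle: clear squeeze bottle with a pointed nozzle, 54 mm across, 188 mm tall, at the back; bystander, origin at the centre of its underside
Things that resemble listed ones, but are neither listed nor needed, are in the scene too. What is shaped like the die but red is not meant.

How it is judged:
On the way, in this order (a step that is already met when the one before it is completed fails the run):
1. the vise jaw is slid back (value of joint vise_jaw above 0.038 m), for 0.1 s.
2. the die is lifted clear of the vise (z of die in the frame of vise above 0.05 m), for 0.1 s.
3. the die lies flat on the scale's plate, released (x of die in the frame of scale_plate between -0.035 and 0.035 m and y of die in the frame of scale_plate between -0.062 and 0.062 m and z of die in the frame of scale_plate between -0.003 and 0.003 m and angle between die's own z axis and vertical below 0.08 rad and linear speed of die below 0.03 m/s and contact force between the fingers and die below 0.05 N), for 0.2 s.
At the end, for the whole second after the job is handed in: Lid still at 60 degrees (within 8), held by the fingers (over 0.3 N); die released, flat and still on the scale's plate (centre within 35 mm in x, 62 mm in y of the plate's, height within 3 mm, upright within 0.08 rad); vise jaw back over 0.03 m (all of step 3 and value of joint vise_jaw above 0.03 m and value of joint case_lid between 0.907 and 1.187 rad and velocity of joint case_lid between -0.1 and 0.1 rad/s and contact force between the fingers and case above 0.3 N); the arm keeps its last pose, push and grip.
It fails at once if the die is dropped (falls faster than 0.6 m/s, from more than about 18 mm, out of the fingers) (linear speed of die above 0.6 m/s and contact force between the fingers and die below 0.05 N).
It fails at once if a bystander is moved by more than 30 mm (distance of any of timer, praline_08, praline_14, bench_scraper, squeeze_bottle from where it was at the start of the episode above 0.03 m).
It also fails if it takes over 58 s, if anything falls off the work surface, if the arm or the gripper's body presses on something with over 40 N, if the wrist force passes 120 N, or if a joint passes its speed limit or range.

ROBOT

A 6-joint arm with a two-finger parallel gripper is mounted at the origin on a cart in front of the work surface, level with it; the furniture and walls round the work are solid. World frame = base frame: x ahead of the robot, y to its left, z up, the work surface at z = 0. Lengths are in m, angles in rad, forces in N, time in s.
With the tool pointing down it reaches from about 0.375 to 0.975 m from the base axis. Payload 3.8 kg.
Tool frame: the origin (TCP) lies midway between the tips of the shut fingers; the grasp point (between the pads) lies 19 mm behind it (env.hold_point_z is the distance from the TCP to the grasp point, in m); z points along the fingers, y is the line along which they close (so a half turn about z gives the same grasp; the last joint's range is limited). The gripper opens to 88 mm and grips with 3 to 60 N. Pads are 18 mm wide; open, the fingers measure 123 mm over their backs; the gripper's body (75 mm by 187 mm) begins 45 mm behind the grasp point.
Start: joints at [1.238, 0.264, 1.604, -0, 1.274, -0.037], TCP at [0.197, 0.646, 0.239] pointing down, gripper open.
Joint ranges: [-2.63, 2.63], [-0.94, 2.18], [0.31, 2.57], [-1.31, 4.45], [0, 2.66], [-2.55, 2.55]. Speed limits (rad/s): [2.57, 2.57, 3.14, 3.14, 3.14, 3.14].

INTERFACE

Orientations are given as a rotation vector (axis times angle).
In Python, from plant import status, optics, job, env gives the robot as it stands.
- The arm moves only by the tool drive_tool, never from a script. Its argument "commands" is a list of rows, each a list of 2 entries, a list of its own where there are three numbers: the shift along the world's x, y, z in mm, then the turn, a rotation vector about the world's x, y, z in degrees. A call has 1 to 20 rows; each row shifts and turns the commanded pose from where the row before left it; what a row does not reach is not made up. A row lasts 1/8 s, in which the tool goes at most 62.5 mm and 10.7 degrees, less where a joint would pass 70% of its speed; a pose out of reach is approached as far as the arm can. A call is refused whole if a number of a shift passes 62.5 or a number of a turn 10.7, either way. A call with a gripper value outside its range is refused whole. "claw" is the opening, from -1 (shut) to 1 (fully open), set as the call begins (left out, the last holds). The fingers move at their own pace and stop on an object; "grip_force" is the grip in N (left out, the last holds). Time passes only in rows, so rows that do not move let the fingers close. It gives the time, the measured TCP pose, the force, the opening and the grip force at its end, in the units of the state.
- status.get_state(): the state, without advancing time (a new reading comes with each control period).
- optics.snapshot(name): name is "side" or "top"; returns a dict with "color" (480x640x3 uint8, red, green, blue), "K" (3x3 intrinsics, pixels), "T" (4x4, takes a point from camera to world coordinates). Camera axes: x right, y up, looking along -z (the intrinsics and any distortion apply to the point x, -y, -z); pixel columns grow to the right and rows downward; lengths in m; the calibration is good to about 2 mm. A picture is of the moment at which its call begins. There is no depth.
- job.sign_off(): hands the job in; it is judged then, once.
The state is a dict: "time": time; "joint_pos": joint angles; "dq": joint speeds; "tau": joint torques, N m; "position": TCP position; "eef_rot": TCP orientation; "contact_force": force on the tool from outside, world axes, zero at the start; "ft_torque": the same for the moment, N m; "width": finger opening in m; "grip_force": force on a finger pad.
Only numpy, scipy, OpenCV 4.12 (cv2) and the standard library are available. Lean on these libraries where they do the work, as an engineer would, in place of code of your own. Each camera call takes 0.05 s, during which the arm holds its last target. There are 200 camera calls.

## Working session

There is one attempt and no reset: what is moved stays moved. The work goes in short steps, Python scripts to look and compute and a tool call to move; the robot and the scene stay as the last step left them, time stands still between calls to the robot, and variables do not carry over. Pictures are saved under pics/ and viewed, at most 10 in all, crops included, and the job is handed in when it is done.

Besides the shell and the picture viewer there is one more tool, called after "Request:" by a JSON object that holds its "api" and its "payload", one argument or row to a line. drive_tool: Moves the arm, as the interface text tells. Its arguments: {"type":"object","properties":{"commands":{"type":"array","items":{"type":"array"}},"claw":{"type":"number"},"grip_force":{"type":"number"}},"required":["commands"]}

```bash
mkdir -p pics; ls; python3 - <<'E'
from plant import status, optics, job, env
import cv2,numpy as np
s=status.get_state(); print({k:np.round(v,3).tolist() for k,v in s.items()}); print(env.hold_point_z)
for n in("side","top"):
    d=optics.snapshot(n); cv2.imwrite(f"pics/{n}0.png",d["color"][:,:,::-1]); np.savez(f"{n}.npz",**d); print(n,[k for k in d],d["K"].tolist(),np.round(d["T"],3).tolist())
E
```

```text
pics
{'time': 0.0, 'joint_pos': [1.238, 0.265, 1.605, 0.0, 1.274, -0.037], 'dq': [-0.001, 0.0, 0.0, 0.0, -0.001, -0.001], 'tau': [-0.001, -50.212, -35.687, 0.073, 0.029, -0.0], 'position': [0.197, 0.645, 0.237], 'eef_rot': [-0.463, -3.107, 0.003], 'contact_force': [0.58, 0.257, -0.876], 'ft_torque': [0.014, -0.008, 0.032], 'grip_force': 0.0, 'width': 0.088}
0.0187
side ['color', 'K', 'T'] [[455.85873615387436, 0.0, 319.9830958282267], [0.0, 455.85873615387436, 237.00650152506097], [0.0, 0.0, 1.0]] [[0.994, 0.042, -0.099, 0.498], [-0.106, 0.495, -0.862, -0.76], [0.013, 0.868, 0.496, 0.568], [0.0, 0.0, 0.0, 1.0]]
top ['color', 'K', 'T'] [[545.1441093513901, 0.0, 323.3187637728589], [0.0, 545.1441093513901, 242.5649999695207], [0.0, 0.0, 1.0]] [[0.007, 0.988, -0.153, 0.364], [-1.0, 0.006, -0.006, 0.07], [-0.005, 0.153, 0.988, 1.543], [0.0, 0.0, 0.0, 1.0]]
```

View pics/side0.png

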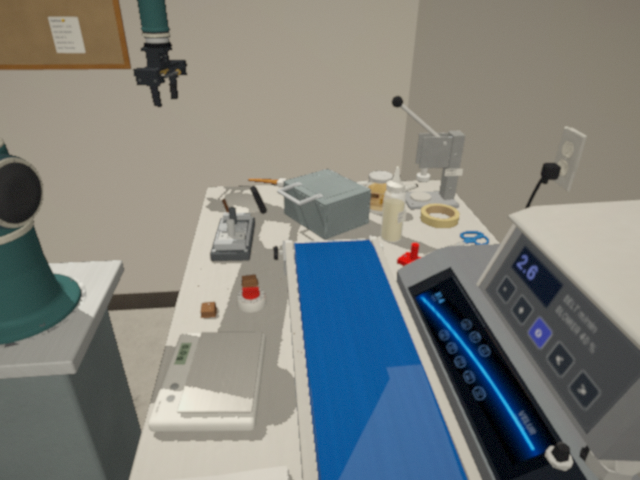

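View pics/top0.png

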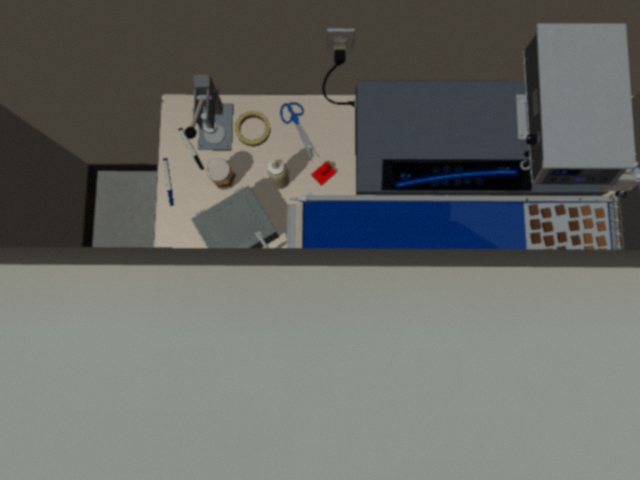

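The side view shows the vise at about (233,240), the scale at (215,385), the timer at (250,298) and the case at (328,200). The red die-shaped thing at (410,255) is a decoy. A shelf hides the front of the table in the top view. I'll enlarge the vise, scale and case.

```bash
python3 - <<'E'
import cv2,numpy as np
im=cv2.imread("pics/side0.png")
def crop(n,x,y,w,h,k):
    c=cv2.resize(im[y:y+h,x:x+w],None,fx=k,fy=k,interpolation=cv2.INTER_CUBIC)
    for i in range(0,w,10): cv2.line(c,(i*k,0),(i*k,6),(0,0,255),1);cv2.putText(c,str(x+i),(i*k+1,16),0,.35,(0,0,255),1)
    for i in range(0,h,10): cv2.line(c,(0,i*k),(6,i*k),(0,0,255),1);cv2.putText(c,str(y+i),(8,i*k+4),0,.35,(0,0,255),1)
    cv2.imwrite(n,c)
crop("pics/vise.png",203,190,64,75,8)
crop("pics/scale.png",140,325,135,115,5)
crop("pics/case.png",270,160,110,80,7)
E
```

```text
(no output)
```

View pics/vise.png

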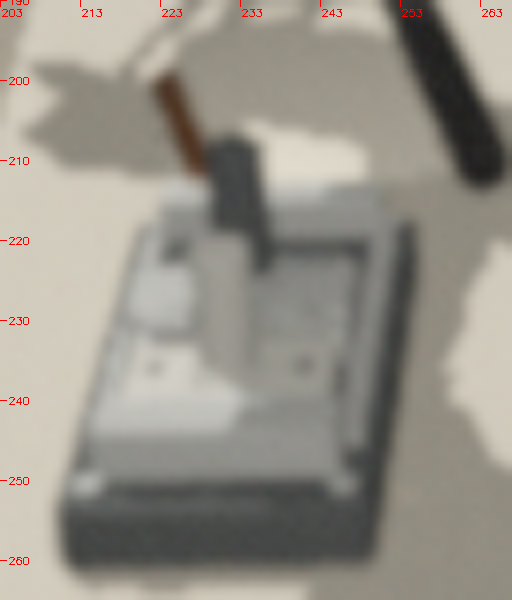

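View pics/scale.png

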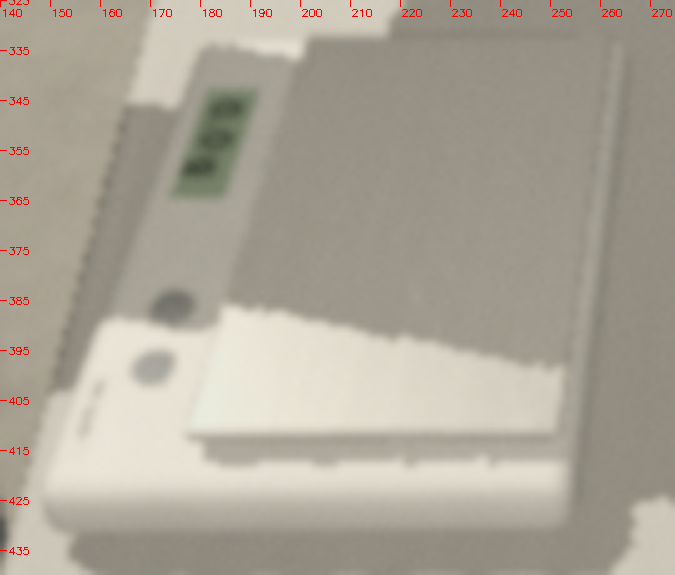

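View pics/case.png

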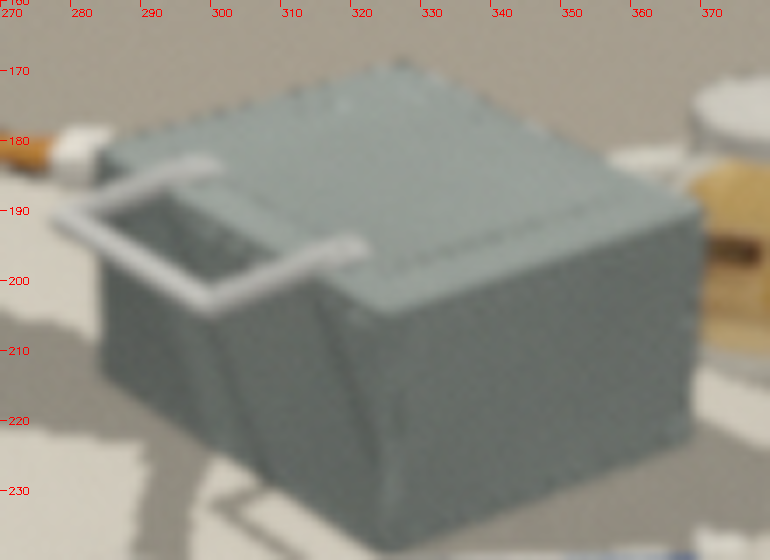

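Decoy check: two things are die-shaped, the red one at (410,255) and the grey aluminium shank and foot in the vise at (231,228). The second fits the description, being aluminium and held in the vise. The dark post at (233,215) stands behind it, so vise +y points away from the camera. The scale plate corners are (177,411), (250,411), (260,333) and (200,335). The case bar ends are (277,191) and (299,203). Next I'll fit the poses.

```bash
cat > h.py <<'E'
import numpy as np,cv2
from scipy.optimize import least_squares
def cam(n):
    d=np.load(n+".npz"); return d["K"],d["T"]
def proj(n,P):
    K,T=cam(n); P=np.atleast_2d(P); c=(P-T[:3,3])@T[:3,:3]
    p=c*[1,-1,-1]; q=p@K.T; return q[:,:2]/q[:,2:]
def ray(n,uv,z):
    K,T=cam(n); d=np.linalg.inv(K)@[uv[0],uv[1],1]; d=T[:3,:3]@(d*[1,-1,-1]); o=T[:3,3]; return o+d*(z-o[2])/d[2]
def world(q,P):
    c,s=np.cos(q[2]),np.sin(q[2]); P=np.atleast_2d(P).astype(float)
    return P@np.array([[c,s,0],[-s,c,0],[0,0,1]])+[q[0],q[1],q[3] if len(q)>3 else 0]
def fit(obs,x0):
    # obs: list of (cam, model point m, uv)
    f=lambda q: np.concatenate([proj(n,world(q,m))[0]-uv for n,m,uv in obs])
    r=least_squares(f,x0,loss='soft_l1'); print(np.round(r.x,4),'yaw deg',round(np.degrees(r.x[2]),1));print(np.round(r.fun.reshape(-1,2),1).tolist()); return r.x
E
cat > m.py <<'E'
from h import *
S,T='side','top'
V=[(S,(-.045,-.08,0),(211.5,261)),(S,(.045,-.08,0),(249.5,260.5)),(S,(.045,-.08,.022),(251,250)),(S,(-.045,-.08,.022),(210.5,251)),
(S,(.045,.1,.022),(254.5,217.5)),(S,(0,0,.076),(230.5,219)),(S,(0,.045,.087),(231.8,208)),(S,(0,0,.036),(232,237))]
print('vise');v=fit(V,[.4,.4,0])
print('vise freeh');fit(V,[.4,.4,0,0])
P=[(S,(-.052,-.082,0),(177,411.5)),(S,(.052,-.082,0),(250.5,411.5)),(S,(.052,.082,0),(260.5,333)),(S,(-.052,.082,0),(200.5,335))]
print('scale freeh');fit(P,[.3,0,0,.035])
print('scale');g=lambda q:0
from functools import partial
P2=[(a,(m[0],m[1],.035),u) for a,m,u in P];fit(P2,[.3,0,0])
C=[(S,(-.075,-.09,.099),(325.5,205)),(S,(.075,-.09,.099),(370,189)),(S,(.075,.09,.099),(327,168.5)),(S,(-.075,.09,.099),(284,181.5)),
(S,(-.075,-.09,0),(325.5,238.5)),(S,(-.075,.09,0),(284.5,213.5)),(S,(.075,-.09,0),(368.5,222.5)),
(S,(-.117,.045,.0945),(277.5,191)),(S,(-.117,-.045,.0945),(299,203.5)),
(T,(.075,-.09,.099),(277.5,234)),(T,(.075,.09,.099),(243,187.5)),(T,(-.075,.09,.099),(193,215))]
print('case');c=fit(C,[.6,.5,0.3]);print('freeh');fit(C,[.6,.5,.3,0])
print('bar',world(c,[-.117,0,.0945]),'tri x/z')
E
python3 m.py
```

```text
vise
[ 0.3984  0.2117 -0.022 ] yaw deg -1.3
[[-0.5, 1.2], [1.3, 0.3], [-0.8, 2.6], [-0.6, 2.9], [-1.0, -1.1], [0.6, -3.1], [0.5, -4.6], [0.5, -6.3]]
vise freeh
[ 0.3908  0.279  -0.0346 -0.0405] yaw deg -2.0
[[0.4, 0.2], [-0.5, -0.3], [-2.6, 2.5], [0.5, 2.5], [-1.9, 1.0], [0.6, -0.8], [0.6, -1.6], [0.4, -5.0]]
scale freeh
[ 0.4079 -0.2232 -0.082   0.0249] yaw deg -4.7
[[0.2, 0.6], [-0.2, -0.3], [-0.1, 0.5], [0.0, -1.1]]
scale
[ 0.4096 -0.2323 -0.0818] yaw deg -4.7
[[-0.6, 1.0], [0.4, 0.1], [0.6, -0.5], [-0.3, -2.0]]
case
[0.6383 0.3232 0.5159] yaw deg 29.6
[[-1.6, -0.5], [1.7, 1.1], [2.3, -0.0], [-0.1, -1.5], [-2.2, 2.1], [0.3, -0.0], [0.6, 2.0], [1.6, -0.0], [-0.3, 0.2], [-28.5, -50.1], [-52.7, 28.0], [22.8, 48.6]]
freeh
[0.6347 0.2494 0.4908 0.0347] yaw deg 28.1
[[-0.4, -0.2], [7.5, 0.8], [5.9, -2.1], [-0.4, -3.4], [-1.2, 5.2], [0.1, 0.4], [5.9, 4.3], [0.4, -1.2], [-1.0, 0.2], [-1.6, -51.6], [-27.9, 25.7], [47.4, 48.2]]
bar [[0.53649937 0.26546732 0.0945    ]] tri x/z
```

```bash
python3 - <<'E'
s=open('m.py').read()
s=s.replace("(251,250)","(250.5,252.5)").replace("(210.5,251)","(210.5,253)").replace("(S,(0,0,.076)","(S,(0,.009,.076)").replace("(S,(0,.045,","(S,(0,.054,").replace("(S,(0,0,.036),(232,237)","(S,(0,-.009,.036),(232,238)")
s=s.replace("(T,(.075,-.09,.099),(277.5,234)),(T,(.075,.09,.099),(243,187.5)),(T,(-.075,.09,.099),(193,215))","(T,(-.075,-.09,.099),(277.5,234)),(T,(.075,-.09,.099),(243,187.5)),(T,(.075,.09,.099),(193,215))")
s+='''
print(ray(S,(231,228.5),.056),ray(S,(234.5,216),.065))
im=cv2.imread('pics/side0.png');a=im[190:266,203:267]
K=8;a=cv2.resize(a,None,fx=K,fy=K,interpolation=cv2.INTER_CUBIC)
def box(q,x0,x1,y0,y1,z0,z1,col):
    for z in(z0,z1):
        p=proj(S,world(q,[(x0,y0,z),(x1,y0,z),(x1,y1,z),(x0,y1,z)])); cv2.polylines(a,[np.int32((p-[203,190]+.5)*K)],True,col,1)
def cyl(q,y,z0,z1,col):
    t=np.linspace(0,2*np.pi,24)
    for z in(z0,z1):
        p=proj(S,world(q,np.c_[.009*np.cos(t),y+.009*np.sin(t),t*0+z])); cv2.polylines(a,[np.int32((p-[203,190]+.5)*K)],True,col,1)
box(v,-.045,.045,-.08,.1,0,.022,(0,0,255));box(v,-.03,.03,-.022,.022,.022,.036,(0,255,0))
cyl(v,0,.036,.076,(0,255,0));cyl(v,.045,.042,.087,(255,0,0));cv2.imwrite('pics/ov.png',a)
'''
open('m.py','w').write(s)
E
python3 m.py
```

```text
vise
[ 0.3982  0.2097 -0.0214] yaw deg -1.2
[[-0.6, 1.6], [1.3, 0.7], [-0.3, 0.6], [-0.7, 1.4], [-1.1, -0.8], [0.8, -4.5], [0.7, -5.9], [0.1, -5.0]]
vise freeh
[ 0.3891  0.2915 -0.0329 -0.0496] yaw deg -1.9
[[0.7, 0.6], [-0.7, 0.0], [-2.3, 0.5], [0.7, 1.1], [-2.3, 1.9], [0.8, -1.5], [0.8, -2.0], [-0.0, -3.5]]
scale freeh
[ 0.4079 -0.2232 -0.082   0.0249] yaw deg -4.7
[[0.2, 0.6], [-0.2, -0.3], [-0.1, 0.5], [0.0, -1.1]]
scale
[ 0.4096 -0.2323 -0.0818] yaw deg -4.7
[[-0.6, 1.0], [0.4, 0.1], [0.6, -0.5], [-0.3, -2.0]]
case
[0.6364 0.3243 0.5477] yaw deg 31.4
[[-0.8, -0.6], [1.1, 0.3], [0.3, -0.2], [-1.3, -1.1], [-1.5, 2.0], [-0.8, 0.4], [0.1, 1.2], [1.2, 0.5], [0.2, 0.5], [-2.5, -3.5], [4.3, -3.4], [-3.5, 2.5]]
freeh
[0.6357 0.3191 0.5489 0.0031] yaw deg 31.4
[[-0.8, -0.8], [1.4, 0.1], [0.3, -0.5], [-1.5, -1.4], [-1.5, 2.0], [-1.0, 0.3], [0.3, 1.1], [1.0, 0.2], [0.1, 0.3], [-0.7, -3.4], [6.0, -3.4], [-1.8, 2.6]]
bar [[0.53650697 0.26336268 0.0945    ]] tri x/z
[0.39795709 0.18631656 0.056     ] [0.40421151 0.23210513 0.065     ]
```

View pics/ov.png

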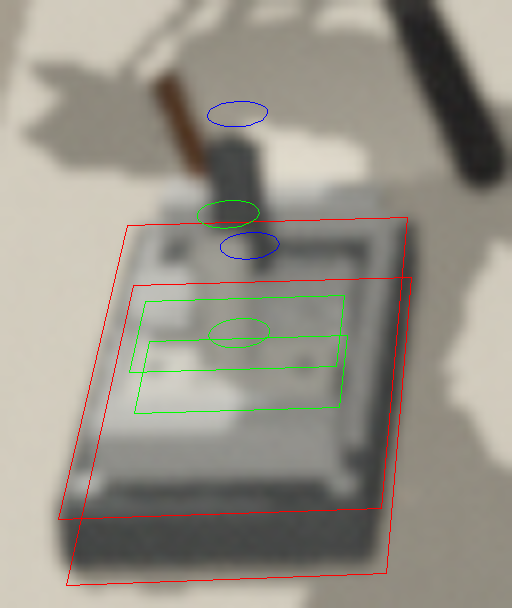

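The overlay doesn't fit: shank and post sit about 5 px low. I'll test the vise turned by 180°, where the near light cylinder is the post and the dark one the shank.

```bash
cat > m2.py <<'E'
from h import *
S='side'
base=lambda s:[(S,(-.045*s,-.08 if s>0 else .1,0),(211.5,261)),(S,(.045*s,-.08 if s>0 else .1,0),(249.5,260.5)),(S,(.045*s,.1 if s>0 else -.08,.022),(253.5,217))]
r9=.009
cy=lambda y,z0,z1,s,lo,hi:[(S,(0,y+s*r9,z1),hi),(S,(0,y-s*r9,z0),lo)]
A=base(1)+cy(0,.036,.076,1,(232,238),(230.5,219))+cy(.045,.042,.087,1,(235,226),(231.8,207))[:1]
B=base(-1)+cy(.045,.042,.087,-1,(232,238),(230.5,219))+cy(0,.036,.076,-1,(235,226),(231.8,207))[:1]
print('A');fit(A,[.4,.2,0]);print('B');q=fit(B,[.4,.23,3.1])
from plant import optics
m=np.mean([optics.snapshot('side')["color"][:,:,::-1].astype(float) for _ in range(3)],0)
a=np.clip(m[198:266,205:261]*1.4,0,255).astype(np.uint8)
K=8;a=cv2.resize(a,None,fx=K,fy=K,interpolation=cv2.INTER_LANCZOS4);b=a.copy()
def pl(P,col):cv2.polylines(b,[np.int32((proj(S,world(q,P))-[205,198]+.5)*K)],True,col,1)
def box(x,y0,y1,z0,z1,c):
    for z in(z0,z1):pl([(-x,y0,z),(x,y0,z),(x,y1,z),(-x,y1,z)],c)
t=np.linspace(0,2*np.pi,24)
def cyl(y,z0,z1,c):
    for z in(z0,z1):pl(np.c_[.009*np.cos(t),y+.009*np.sin(t),t*0+z],c)
box(.045,-.08,.1,0,.022,(0,0,255));box(.03,-.022,.022,.022,.036,(0,255,0));cyl(0,.036,.076,(0,255,0));cyl(.045,.042,.087,(255,0,0))
pl([(-.03,.016,.042),(.03,.016,.042),(.03,.075,.042),(-.03,.075,.042)],(255,0,0))
cv2.imwrite('pics/v2.png',cv2.resize(np.hstack([a,b]),(800,int(68*8*800/896))))
E
python3 m2.py
```

```text
A
[ 0.3976  0.2044 -0.0201] yaw deg -1.2
[[-1.1, 2.9], [1.0, 2.0], [-0.4, 0.7], [0.4, -3.4], [-0.3, -3.9], [0.3, -3.9]]
B
[0.399  0.2313 3.1182] yaw deg 178.7
[[-0.5, 1.2], [1.4, 0.4], [0.2, -0.5], [-0.3, -4.1], [-0.8, -2.4], [0.4, 3.5]]
```

View pics/v2.png

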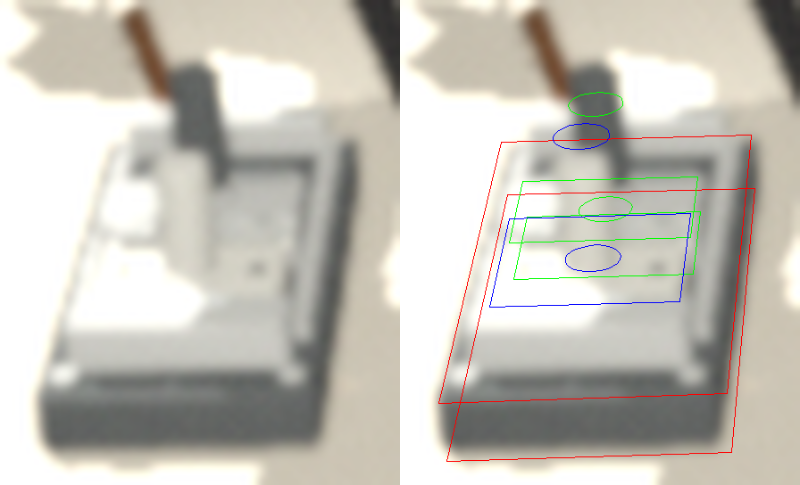

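The two holes at (222,236) and (241,235) lie either side of the light shank, so it is the die and stands between them. Its y offset within the vise isn't given, so I'll fit that too.

```bash
cat > m3.py <<'E'
from h import *
S='side';r=.009
def mod(q):
    x,y,a,d,h=q
    M=[(-.045,-.08,0),(.045,-.08,0),(-.045,-.08,.022),(.045,-.08,.022),(.045,.1,.022),(0,d+r,.076+h),(0,d-r,.036+h),(0,d+.045+r,.087+h),(-.009,d,.056+h),(.009,d,.056+h)]
    return proj(S,world((x,y,a),M))
O=np.array([(211.5,261),(249.5,260.5),(211,252.5),(250.5,252.5),(253.5,217),(230.5,219),(231.8,238),(231.8,207),(227.8,228.5),(234.4,228.5)])
mask=np.ones((10,2));mask[8:,1]=0
for fh in(0,1):
    r_=least_squares(lambda p:((mod(np.r_[p,0] if not fh else p)-O)*mask).ravel(),[.4,.2,0,0]+[0]*fh)
    p=r_.x;print(np.round(p,4),np.degrees(p[2]));print(np.round(r_.fun.reshape(-1,2),1).tolist())
    print('shank',world(p[:3],(0,p[3],.06)),'post',world(p[:3],(0,p[3]+.045,.068)))
for t,P in(('timer base',(250,306)),):print(t,ray(S,P,0))
print('praline14',ray(S,(249,281),.015),'p08',ray(S,(208,309),.015),'scraper/brown',ray(S,(225,205),.02),ray(S,(260,205),.02))
for c in((.6364,.3243,.5477),):
    print('hinge',world(c,(.075,0,.09)),'bar',world(c,(-.117,0,.0945)))
print('bar ends',ray(S,(277.5,191),.0945),ray(S,(299,203.5),.0945))
E
python3 m3.py
```

```text
[ 0.3989  0.2143 -0.0278 -0.0289] -1.5935630187381002
[[-0.4, 0.5], [1.4, -0.3], [-0.9, 0.8], [-0.2, -0.4], [0.5, -1.0], [0.1, 0.3], [-0.4, 0.1], [0.2, -0.5], [-0.7, 0.0], [0.5, 0.0]]
shank [[0.39806154 0.18532767 0.06      ]] post [[0.39931296 0.23031026 0.068     ]]
[ 0.3986  0.2143 -0.0264 -0.0254 -0.002 ] -1.5149578814311528
[[-0.5, 0.5], [1.3, -0.3], [-1.0, 0.8], [-0.3, -0.5], [0.3, -1.0], [0.2, 0.3], [-0.3, 0.1], [0.2, -0.4], [-0.6, 0.0], [0.6, 0.0]]
shank [[0.39790601 0.18898329 0.06      ]] post [[0.39909571 0.23396756 0.068     ]]
timer base [ 0.4439473  -0.03525412  0.        ]
praline14 [0.4411628  0.02929315 0.015     ] p08 [ 0.36613997 -0.05634853  0.015     ] scraper/brown [0.36628936 0.3896412  0.02      ] [0.46169752 0.38196452 0.02      ]
hinge [[0.70042933 0.36335438 0.09      ]] bar [[0.53651424 0.26337517 0.0945    ]]
bar ends [0.51015485 0.30485764 0.0945    ] [0.55952889 0.2274846  0.0945    ]
```

Now it fits to about 1 px: shank at (0.398, 0.186), post at (0.399, 0.231), vise yaw −1.6°. I'll move above the post, closing along the vise's x.

Request:
{"api": "drive_tool", "payload": {
  "commands": [
    [[17, -34.5, 0], [0, 0, -6.2]],
    [[17, -34.5, 0], [0, 0, -6.2]],
    [[17, -34.5, 0], [0, 0, -6.2]],
    [[17, -34.5, 0], [0, 0, -6.2]],
    [[17, -34.5, 0], [0, 0, -6.2]],
    [[17, -34.5, 0], [0, 0, -6.2]],
    [[17, -34.5, 0], [0, 0, -6.2]],
    [[17, -34.5, 0], [0, 0, -6.2]],
    [[17, -34.5, 0], [0, 0, -6.2]],
    [[17, -34.5, 0], [0, 0, -6.2]],
    [[17, -34.5, 0], [0, 0, -6.2]],
    [[17, -34.5, 0], [0, 0, -6.2]],
    [[0, 0, -40], [0, 0, 0]],
    [[0, 0, -40], [0, 0, 0]],
    [[0, 0, -20], [0, 0, 0]],
    [[0, 0, 0], [0, 0, 0]]
  ],
  "claw": 1
}}

```text
time: 2.25
position: [0.3992, 0.2308, 0.1369]
eef_rot: [-2.247, -2.194, 0.007]
contact_force: [-0.1, -0.2, -0.4]
width: 0.0881
grip_force: 0.0
```

```bash
cat > st.py <<'E'
from plant import status,optics
from scipy.spatial.transform import Rotation as R
from h import *
s=status.get_state();M=R.from_rotvec(s['eef_rot']).as_matrix()
print('t',round(s['time'],2),'p',np.round(s['position'],4),'yaw_y',round(np.degrees(np.arctan2(M[1,1],M[0,1])),1),'z',np.round(M[:,2],3),'F',np.round(s['contact_force'],1),'w',round(s['width'],4),'g',round(s['grip_force'],1),'q',np.round(s['joint_pos'],2))
E
cat > look.py <<'E'
import sys;from plant import optics;from h import *
n,x,y,w,h,k,o=sys.argv[1],*map(int,sys.argv[2:7]),sys.argv[7]
a=optics.snapshot(n)["color"][y:y+h,x:x+w,::-1];cv2.imwrite(o,cv2.resize(a,None,fx=k,fy=k,interpolation=cv2.INTER_CUBIC))
E
python3 st.py; python3 look.py side 180 130 100 135 4 pics/a1.png
```

```text
t 2.25 p [0.3992 0.2308 0.1369] yaw_y -1.4 z [-0.004 -0.002 -1.   ] F [-0.1 -0.2 -0.4] w 0.0881 g 0.0 q [ 0.47 -0.05  2.15 -0.    1.05  0.49]
```

View pics/a1.png

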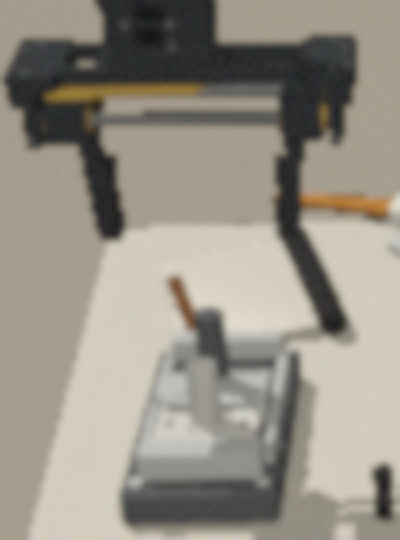

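The gripper is centred over the post, with fingertips at about (207,189) and (251,189). I'll descend and grip the post.

Request:
{"api": "drive_tool", "payload": {
  "commands": [
    [[0, 0, -30], [0, 0, 0]],
    [[0, 0, -30], [0, 0, 0]],
    [[0, 0, -15], [0, 0, 0]],
    [[0, 0, -10], [0, 0, 0]],
    [[0, 0, 0], [0, 0, 0]]
  ]
}}

```text
time: 2.92
position: [0.4009, 0.2318, 0.0539]
eef_rot: [-2.247, -2.195, 0.0]
contact_force: [-0.2, -0.8, -0.1]
width: 0.0883
grip_force: 0.0
```

Request:
{"api": "drive_tool", "payload": {
  "commands": [
    [[0, 0, 0], [0, 0, 0]],
    [[0, 0, 0], [0, 0, 0]],
    [[0, 0, 0], [0, 0, 0]],
    [[0, 0, 0], [0, 0, 0]],
    [[0, 0, 0], [0, 0, 0]],
    [[0, 0, 0], [0, 0, 0]]
  ],
  "claw": -1,
  "grip_force": 40
}}

```text
time: 3.68
position: [0.4008, 0.2317, 0.0537]
eef_rot: [-2.247, -2.195, 0.0]
contact_force: [-0.5, -0.0, -1.1]
width: 0.03
grip_force: 0.0
```

```bash
python3 st.py
```

```text
t 3.67 p [0.4008 0.2317 0.0537] yaw_y -1.3 z [-0.  0. -1.] F [-0.5 -0.  -1.1] w 0.03 g 0.0 q [0.47 0.06 2.21 0.   0.86 0.49]
```

Request:
{"api": "drive_tool", "payload": {
  "commands": [
    [[0, 0, 0], [0, 0, 0]],
    [[0, 0, 0], [0, 0, 0]],
    [[0, 0, 0], [0, 0, 0]]
  ]
}}

```text
time: 4.05
position: [0.3995, 0.2316, 0.0535]
eef_rot: [-2.247, -2.194, 0.003]
contact_force: [-5.1, 0.9, 3.5]
width: 0.0166
grip_force: 40.0
```

Request:
{"api": "drive_tool", "payload": {
  "commands": [
    [[0.3, 10, 0], [0, 0, 0]],
    [[0.3, 10, 0], [0, 0, 0]],
    [[0, 0, 0], [0, 0, 0]]
  ]
}}

```text
time: 4.42
position: [0.4006, 0.2515, 0.0535]
eef_rot: [-2.246, -2.195, 0.003]
contact_force: [-4.5, -0.8, 4.6]
width: 0.017
grip_force: 40.0
```

Request:
{"api": "drive_tool", "payload": {
  "commands": [
    [[0.3, 10, 0], [0, 0, 0]],
    [[0.3, 10, 0], [0, 0, 0]],
    [[0, 5, 0], [0, 0, 0]],
    [[0, 3, 0], [0, 0, 0]],
    [[0, 0, 0], [0, 0, 0]]
  ]
}}

```text
time: 5.05
position: [0.4019, 0.2767, 0.0535]
eef_rot: [2.243, 2.195, -0.007]
contact_force: [-0.5, -13.4, 7.5]
width: 0.0168
grip_force: 40.0
```

```bash
python3 st.py; python3 look.py side 180 150 100 120 5 pics/a2.png
```

```text
t 5.05 p [0.4019 0.2767 0.0535] yaw_y -1.2 z [-0.001 -0.006 -1.   ] F [ -0.5 -13.4   7.5] w 0.0168 g 40.0 q [ 0.56  0.11  2.16 -0.01  0.87  0.58]
```

The jaw moved 45 mm and reached its stop. I'll release it, lift and move over the die.

Request:
{"api": "drive_tool", "payload": {
  "commands": [
    [[0, -2, 0], [0, 0, 0]],
    [[0, 0, 0], [0, 0, 0]],
    [[0, 0, 0], [0, 0, 0]],
    [[0, 0, 0], [0, 0, 0]]
  ],
  "claw": 0.3
}}

```text
time: 5.6
position: [0.4021, 0.278, 0.0538]
eef_rot: [2.247, 2.195, 0.001]
contact_force: [0.5, -0.1, -0.9]
width: 0.0548
grip_force: 0.0
```

Request:
{"api": "drive_tool", "payload": {
  "commands": [
    [[0, 0, 25], [0, 0, 0]],
    [[0, 0, 30], [0, 0, 0]],
    [[-1, -40, 0], [0, 0, 0]],
    [[-2, -50, 0], [0, 0, 0]],
    [[0, 0, 0], [0, 0, 0]],
    [[0, 0, 0], [0, 0, 0]]
  ]
}}

```text
time: 6.35
position: [0.3994, 0.1881, 0.1089]
eef_rot: [-2.248, -2.194, -0.002]
contact_force: [0.3, 0.8, 0.3]
width: 0.0574
grip_force: 0.0
```

```bash
python3 st.py; python3 - <<'E'
from h import *
print(proj('side',[[.3995,.2767,.087],[.398,.187,.076]]))
E
python3 look.py side 190 150 80 115 5 pics/a2.png
```

```text
t 6.35 p [0.3994 0.1881 0.1089] yaw_y -1.4 z [ 0.001  0.001 -1.   ] F [0.3 0.8 0.3] w 0.0574 g 0.0 q [ 0.38 -0.06  2.22  0.    0.99  0.41]
[[232.84774625 199.88519828]
 [230.30706067 220.75080337]]
```

View pics/a2.png

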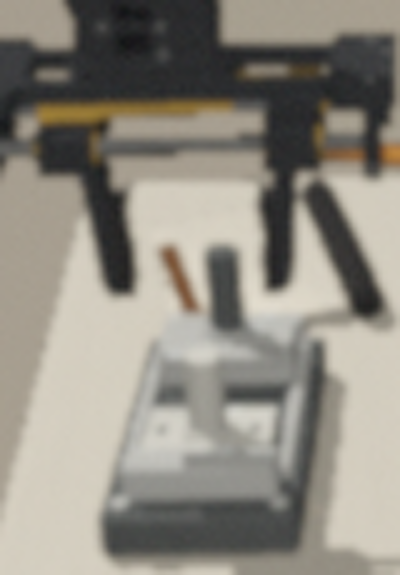

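The jaw is back and the shank stands free at about (231,225), under the gripper. I'll descend and grip it.

Request:
{"api": "drive_tool", "payload": {
  "commands": [
    [[0, 0, -30], [0, 0, 0]],
    [[0, 0, -20], [0, 0, 0]],
    [[0, 0, -10], [0, 0, 0]],
    [[0, 0, -5], [0, 0, 0]],
    [[0, 0, 0], [0, 0, 0]]
  ]
}}

```text
time: 7.02
position: [0.3992, 0.1881, 0.0438]
eef_rot: [-2.247, -2.196, -0.0]
contact_force: [0.0, -0.0, -0.3]
width: 0.0573
grip_force: 0.0
```

Request:
{"api": "drive_tool", "payload": {
  "commands": [
    [[0, 0, 0], [0, 0, 0]],
    [[0, 0, 0], [0, 0, 0]],
    [[0, 0, 0], [0, 0, 0]],
    [[0, 0, 0], [0, 0, 0]],
    [[0, 0, 0], [0, 0, 0]],
    [[0, 0, 0], [0, 0, 0]]
  ],
  "claw": -1,
  "grip_force": 40
}}

```text
time: 7.78
position: [0.3989, 0.1876, 0.0439]
eef_rot: [-2.247, -2.195, 0.0]
contact_force: [-1.7, -1.0, 2.7]
width: 0.017
grip_force: 40.0
```

```bash
python3 st.py
```

```text
t 7.78 p [0.3989 0.1876 0.0439] yaw_y -1.4 z [-0. -0. -1.] F [-1.7 -1.   2.7] w 0.017 g 40.0 q [0.38 0.04 2.26 0.   0.84 0.41]
```

Request:
{"api": "drive_tool", "payload": {
  "commands": [
    [[0, 0, 10], [0, 0, 0]],
    [[0, 0, 20], [0, 0, 0]],
    [[0, 0, 30], [0, 0, 0]],
    [[0, 0, 30], [0, 0, 0]],
    [[0, 0, 20], [0, 0, 0]],
    [[0, 0, 0], [0, 0, 0]]
  ]
}}

```text
time: 8.52
position: [0.4005, 0.1883, 0.1558]
eef_rot: [2.246, 2.194, 0.007]
contact_force: [0.1, -0.4, -0.7]
width: 0.0167
grip_force: 40.0
```

Request:
{"api": "drive_tool", "payload": {
  "commands": [
    [[1, -20, 0], [0, 0, 0]],
    [[1, -30, 0], [0, 0, 0]],
    [[1, -35, 0], [0, 0, 0]],
    [[1, -35, 0], [0, 0, 0]],
    [[1, -35, 0], [0, 0, 0]],
    [[1, -35, 0], [0, 0, 0]],
    [[1, -35, 0], [0, 0, 0]],
    [[1, -35, 0], [0, 0, 0]],
    [[1, -35, 0], [0, 0, 0]],
    [[1, -35, 0], [0, 0, -1]],
    [[0, -35, 0], [0, 0, -1]],
    [[0, -30, 0], [0, 0, -1]],
    [[0, -20, 0], [0, 0, 0]],
    [[0, 0, 0], [0, 0, 0]],
    [[0, 0, 0], [0, 0, 0]]
  ]
}}

```text
time: 10.4
position: [0.4086, -0.2265, 0.1531]
eef_rot: [-2.303, -2.135, -0.0]
contact_force: [0.1, -0.9, -0.6]
width: 0.0174
grip_force: 40.0
```

```bash
python3 st.py
```

```text
t 10.4 p [ 0.4086 -0.2265  0.1531] yaw_y -4.3 z [-0.001  0.001 -1.   ] F [ 0.1 -0.9 -0.6] w 0.0174 g 40.0 q [-0.56 -0.06  2.12  0.    1.08 -0.48]
```

Request:
{"api": "drive_tool", "payload": {
  "commands": [
    [[0, 0, -30], [0, 0, 0]],
    [[0, 0, -30], [0, 0, 0]],
    [[0, 0, -20], [0, 0, 0]],
    [[0, 0, -6], [0, 0, 0]],
    [[0, 0, 0], [0, 0, 0]],
    [[0, 0, 0], [0, 0, 0]]
  ]
}}

```text
time: 11.15
position: [0.4098, -0.2276, 0.0688]
eef_rot: [2.302, 2.135, 0.001]
contact_force: [0.2, -0.5, -1.8]
width: 0.0167
grip_force: 40.0
```

Request:
{"api": "drive_tool", "payload": {
  "commands": [
    [[0, 0, -3], [0, 0, 0]],
    [[0, 0, -3], [0, 0, 0]],
    [[0, 0, -2], [0, 0, 0]],
    [[0, 0, 0], [0, 0, 0]]
  ]
}}

```text
time: 11.65
position: [0.4087, -0.2272, 0.0594]
eef_rot: [-2.304, -2.135, 0.0]
contact_force: [-0.8, 0.6, -0.7]
width: 0.0168
grip_force: 40.0
```

```bash
python3 st.py
```

```text
t 11.65 p [ 0.4087 -0.2272  0.0594] yaw_y -4.4 z [-0.001  0.    -1.   ] F [-0.8  0.6 -0.7] w 0.0168 g 40.0 q [-0.56  0.06  2.2  -0.    0.88 -0.48]
```

Request:
{"api": "drive_tool", "payload": {
  "commands": [
    [[0, 0, -1], [0, 0, 0]],
    [[0, 0, -1], [0, 0, 0]],
    [[0, 0, -1], [0, 0, 0]],
    [[0, 0, 0], [0, 0, 0]]
  ]
}}

```text
time: 12.15
position: [0.409, -0.2273, 0.0569]
eef_rot: [-2.304, -2.136, 0.0]
contact_force: [0.3, 0.8, 1.6]
width: 0.0169
grip_force: 40.0
```

```bash
python3 st.py; python3 look.py side 140 300 140 140 4 pics/a3.png
```

```text
t 12.15 p [ 0.409  -0.2273  0.0569] yaw_y -4.3 z [-0.  0. -1.] F [0.3 0.8 1.6] w 0.0169 g 40.0 q [-0.56  0.07  2.2  -0.    0.87 -0.48]
```

Contact came at TCP z = 0.057, as expected. I'll release the die and lift.

Request:
{"api": "drive_tool", "payload": {
  "commands": [
    [[0, 0, 0], [0, 0, 0]],
    [[0, 0, 0], [0, 0, 0]],
    [[0, 0, 0], [0, 0, 0]],
    [[0, 0, 0], [0, 0, 0]],
    [[0, 0, 0], [0, 0, 0]]
  ],
  "claw": 0.2
}}

```text
time: 12.82
position: [0.409, -0.2273, 0.0567]
eef_rot: [2.304, 2.136, 0.0]
contact_force: [0.3, 0.1, 0.8]
width: 0.0525
grip_force: 0.0
```

Request:
{"api": "drive_tool", "payload": {
  "commands": [
    [[0, 0, 20], [0, 0, 0]],
    [[0, 0, 40], [0, 0, 0]],
    [[0, 0, 40], [0, 0, 0]],
    [[0, 0, 40], [0, 0, 0]],
    [[0, 0, 30], [0, 0, 0]],
    [[0, 0, 0], [0, 0, 0]]
  ]
}}

```text
time: 13.58
position: [0.4106, -0.2284, 0.2296]
eef_rot: [2.3, 2.132, 0.002]
contact_force: [0.0, 0.7, 0.0]
width: 0.0529
grip_force: 0.0
```

```bash
python3 st.py; python3 look.py side 130 190 190 240 3 pics/a4.png; python3 - <<'E'
from h import *
print(ray('side',(392.5,242),0), ray('side',(397,168),.188))
E
```

```text
t 13.57 p [ 0.4106 -0.2284  0.2296] yaw_y -4.3 z [ 0.005 -0.003 -1.   ] F [0.  0.7 0. ] w 0.0529 g 0.0 q [-0.56 -0.13  2.04 -0.    1.23 -0.48]
[0.78733755 0.18664562 0.        ] [0.78423393 0.20247838 0.188     ]
```

View pics/a4.png

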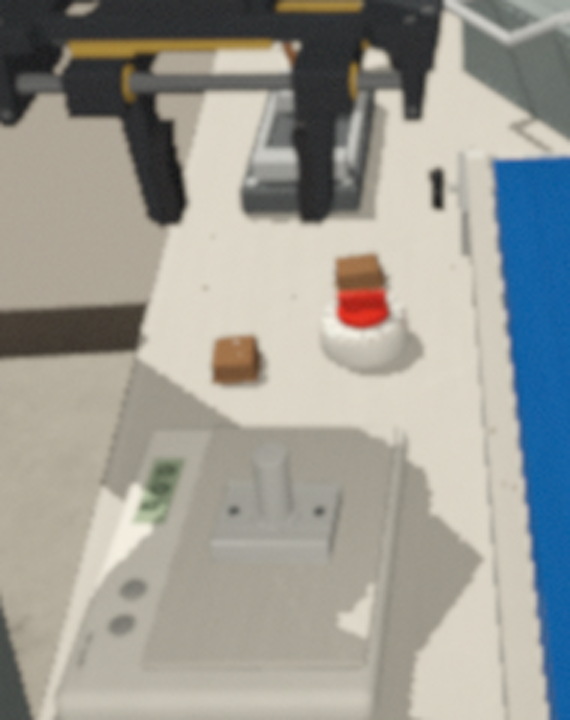

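The picture shows the die flat and upright on the plate, its foot centred near (222,362); jaw still back, bystanders unmoved. I'll check the die's place against the plate and refine the bar position.

```bash
python3 - <<'E'
from h import *
c=np.float32([(177,411.5),(250.5,411.5),(260.5,333),(200.5,335)]);w=np.float32([(-52,-82),(52,-82),(52,82),(-52,82)])
H=cv2.getPerspectiveTransform(c,w)
print(cv2.perspectiveTransform(np.float32([[(201,376),(240,376)]]),H), ray('side',(220.5,376),.035))
S='side'
C=[(S,(-.075,-.09,.099),(325.5,205)),(S,(.075,-.09,.099),(370,189)),(S,(.075,.09,.099),(327,168.5)),(S,(-.075,.09,.099),(284,181.5)),(S,(-.075,.09,0),(284.5,213.5)),(S,(-.117,.045,.0945),(277.5,191)),(S,(-.117,-.045,.0945),(299,203.5))]
q=fit(C,[.6,.3,.5]);b=world(q,(-.117,0,.0945));print(b,world(q,(.075,0,.09)))
t=np.radians(31.0);print('shift mm',1000*(b[0,:2]-[.4106,-.2284]))
E
```

```text
[[[-31.184095 -14.679413]
  [ 29.29278  -15.91417 ]]] [ 0.40688398 -0.24762487  0.035     ]
[0.6364 0.3248 0.5484] yaw deg 31.4
[[-0.8, -0.7], [1.1, 0.3], [0.3, -0.3], [-1.3, -1.1], [-0.8, 0.3], [1.2, 0.4], [0.3, 0.4]]
[[0.53657826 0.26379057 0.0945    ]] [[0.70041996 0.36389001 0.09      ]]
shift mm [125.97825731 492.19056817]
```

The die is at about (-1, +7) mm on the plate, well within limits. Next, above the lid bar.

Request:
{"api": "drive_tool", "payload": {
  "commands": [
    [[8, 15, 0], [0, 0, 2]],
    [[8, 30, 0], [0, 0, 2]],
    [[8, 33, 0], [0, 0, 2]],
    [[8, 33, 0], [0, 0, 2]],
    [[8, 33, 0], [0, 0, 2]],
    [[8, 33, 0], [0, 0, 2]],
    [[8, 33, 0], [0, 0, 2]],
    [[8, 33, 0], [0, 0, 2]],
    [[8, 33, 0], [0, 0, 2]],
    [[8, 33, 0], [0, 0, 2]],
    [[8, 33, 0], [0, 0, 2]],
    [[8, 33, 0], [0, 0, 2]],
    [[8, 33, 0], [0, 0, 3]],
    [[8, 33, 0], [0, 0, 3]],
    [[7, 33, 0], [0, 0, 3]],
    [[6, 27, 0], [0, 0, 2.7]],
    [[0, 20, 0], [0, 0, 0]],
    [[0, 0, 0], [0, 0, 0]],
    [[0, 0, 0], [0, 0, 0]]
  ],
  "claw": -0.23
}}

```text
time: 16.0
position: [0.5334, 0.2931, 0.2261]
eef_rot: [-1.538, -2.739, 0.002]
contact_force: [-0.1, -0.6, 0.1]
width: 0.0336
grip_force: 0.0
```

```bash
python3 st.py
```

```text
t 16.0 p [0.5334 0.2931 0.2261] yaw_y 31.4 z [-0.001 -0.001 -1.   ] F [-0.1 -0.6  0.1] w 0.0336 g 0.0 q [ 0.46  0.15  1.77 -0.    1.23 -0.09]
```

Request:
{"api": "drive_tool", "payload": {
  "commands": [
    [[1, -15, 0], [0, 0, 0]],
    [[1, -15, 0], [0, 0, 0]],
    [[0, 0, -30], [0, 0, 0]],
    [[0, 0, -40], [0, 0, 0]],
    [[0, 0, -30], [0, 0, 0]],
    [[0, 0, 0], [0, 0, 0]]
  ]
}}

```text
time: 16.75
position: [0.5339, 0.2612, 0.124]
eef_rot: [-1.539, -2.735, 0.008]
contact_force: [0.2, -0.6, 0.3]
width: 0.0339
grip_force: 0.0
```

Request:
{"api": "drive_tool", "payload": {
  "commands": [
    [[0, 0, -10], [0, 0, 0]],
    [[0, 0, -10], [0, 0, 0]],
    [[0, 0, -10], [0, 0, 0]],
    [[0, 0, -10], [0, 0, 0]],
    [[0, 0, -8], [0, 0, 0]],
    [[0, 0, 0], [0, 0, 0]]
  ]
}}

```text
time: 17.5
position: [0.5352, 0.2634, 0.0776]
eef_rot: [-1.538, -2.738, 0.002]
contact_force: [-0.4, 0.1, 0.1]
width: 0.0337
grip_force: 0.0
```

```bash
python3 st.py
```

```text
t 17.5 p [0.5352 0.2634 0.0776] yaw_y 31.4 z [-0.002 -0.001 -1.   ] F [-0.4  0.1  0.1] w 0.0337 g 0.0 q [ 0.42  0.27  1.92 -0.    0.96 -0.13]
```

Request:
{"api": "drive_tool", "payload": {
  "commands": [
    [[0, 0, -2], [0, 0, 0]],
    [[0, 0, 0], [0, 0, 0]],
    [[0, 0, 0], [0, 0, 0]],
    [[0, 0, 0], [0, 0, 0]],
    [[0, 0, 0], [0, 0, 0]],
    [[0, 0, 0], [0, 0, 0]]
  ],
  "claw": -1,
  "grip_force": 30
}}

```text
time: 18.25
position: [0.5353, 0.2633, 0.0768]
eef_rot: [-1.538, -2.738, 0.002]
contact_force: [-4.4, -2.9, 4.3]
width: 0.008
grip_force: 29.5
```

```bash
python3 st.py; python3 - <<'E'
import numpy as np
f=lambda t:np.array([.192*np.cos(t)-.0045*np.sin(t),.192*np.sin(t)+.0045*np.cos(t)])*1000
p=f(0)
for d in range(5,61,5):
    n=f(np.radians(d));h=p[0]-n[0];print(d,np.round([h*.853,h*.521,n[1]-p[1]],1).tolist());p=n
E
```

```text
t 18.25 p [0.5353 0.2633 0.0768] yaw_y 31.4 z [-0.001 -0.001 -1.   ] F [-4.4 -2.9  4.3] w 0.008 g 29.5 q [ 0.42  0.27  1.92 -0.    0.96 -0.13]
5 [1.0, 0.6, 16.7]
10 [2.2, 1.3, 16.6]
15 [3.4, 2.1, 16.3]
20 [4.6, 2.8, 15.9]
25 [5.8, 3.5, 15.3]
30 [6.9, 4.2, 14.7]
35 [8.0, 4.9, 13.9]
40 [9.0, 5.5, 13.0]
45 [9.9, 6.0, 12.1]
50 [10.8, 6.6, 11.0]
55 [11.5, 7.0, 9.9]
60 [12.2, 7.5, 8.7]
```

The bar is gripped. I'll raise it along the arc.

Request:
{"api": "drive_tool", "payload": {
  "commands": [
    [[0.5, 0.3, 8.3], [0, 0, 0]],
    [[0.5, 0.3, 8.4], [0, 0, 0]],
    [[1.1, 0.6, 8.3], [0, 0, 0]],
    [[1.1, 0.7, 8.3], [0, 0, 0]],
    [[1.7, 1, 8.2], [0, 0, 0]],
    [[1.7, 1.1, 8.1], [0, 0, 0]],
    [[2.3, 1.4, 8], [0, 0, 0]],
    [[2.3, 1.4, 7.9], [0, 0, 0]],
    [[0, 0, 0], [0, 0, 0]]
  ]
}}

```text
time: 19.38
position: [0.5472, 0.2706, 0.1435]
eef_rot: [1.539, 2.739, 0.0]
contact_force: [-5.2, -3.6, -0.3]
width: 0.0083
grip_force: 29.6
```

```bash
python3 st.py
```

```text
t 19.38 p [0.5472 0.2706 0.1435] yaw_y 31.4 z [ 0.  0. -1.] F [-5.2 -3.6 -0.3] w 0.0083 g 29.6 q [ 0.42  0.22  1.84  0.    1.08 -0.13]
```

Request:
{"api": "drive_tool", "payload": {
  "commands": [
    [[2.9, 1.7, 7.7], [0, 0, 0]],
    [[2.9, 1.8, 7.6], [0, 0, 0]],
    [[3.4, 2.1, 7.4], [0, 0, 0]],
    [[3.5, 2.1, 7.3], [0, 0, 0]],
    [[4, 2.4, 7], [0, 0, 0]],
    [[4, 2.5, 6.9], [0, 0, 0]],
    [[4.5, 2.7, 6.6], [0, 0, 0]],
    [[4.5, 2.8, 6.4], [0, 0, 0]],
    [[0, 0, 0], [0, 0, 0]]
  ]
}}

```text
time: 20.5
position: [0.5783, 0.2896, 0.1996]
eef_rot: [1.538, 2.738, 0.004]
contact_force: [2.9, 3.6, -6.4]
width: 0.0082
grip_force: 30.1
```

Request:
{"api": "drive_tool", "payload": {
  "commands": [
    [[4.9, 3, 6.1], [0, 0, 0]],
    [[5, 3, 6], [0, 0, 0]],
    [[5.4, 3.3, 5.6], [0, 0, 0]],
    [[5.4, 3.3, 5.4], [0, 0, 0]],
    [[5.7, 3.5, 5], [0, 0, 0]],
    [[5.8, 3.5, 4.9], [0, 0, 0]],
    [[6.1, 3.7, 4.4], [0, 0, 0]],
    [[6.1, 3.8, 4.3], [0, 0, 0]],
    [[0, 0, 0], [0, 0, 0]],
    [[0, 0, 0], [0, 0, 0]],
    [[0, 0, 0], [0, 0, 0]]
  ]
}}

```text
time: 21.88
position: [0.6206, 0.3157, 0.2373]
eef_rot: [-1.537, -2.737, 0.004]
contact_force: [4.7, 4.8, -14.1]
width: 0.0078
grip_force: 30.7
```

```bash
python3 st.py; python3 - <<'E'
from h import *
from plant import optics
d=optics.snapshot('side')["color"][:,:,::-1];cv2.imwrite('pics/fin.png',d)
# lid corners predicted if at 60 deg, and side colour classification of lid vs before
q=(.6364,.3248,.5484)
a=cv2.imread('pics/side0.png')
from plant import status
p=status.get_state()['position'];h=world(q,(.075,0,.09))[0];g=np.array(p)+[0,0,.0187]
f=-(g-h)[:2]@[np.cos(q[2]),np.sin(q[2])];z=g[2]-h[2];print('angle',np.degrees(np.arctan2(z,f)-np.arctan2(.0045,.192)),'r',np.hypot(f,z))
# die unchanged? patch difference near scale vs a4
b=cv2.imread('pics/a4.png');c=cv2.resize(d[190:430,130:320],None,fx=3,fy=3,interpolation=cv2.INTER_CUBIC)
print('vise/scale diff',np.abs(b[400:].astype(int)-c[400:]).mean(),np.abs(b[430:580,200:350].astype(int)-c[430:580,200:350]).mean())
E
```

```text
t 21.88 p [0.6206 0.3157 0.2373] yaw_y 31.4 z [-0.003 -0.001 -1.   ] F [  4.7   4.8 -14.1] w 0.0078 g 30.7 q [ 0.43  0.31  1.55  0.    1.29 -0.11]
angle 59.339270380869856 r 0.19031499210254807
vise/scale diff 26.2840350877193 24.727866666666667
```

```bash
python3 -c "
from plant import job
print(job.sign_off())"
```

```text
the job is handed in; nothing more can be done
None
```

I handed the job in at about 22 s with the jaw fully back and the die released flat on the scale plate. The gripper is holding the lid by its bar at about 59° (worked out from the arm's pose; I had no pictures left to see it); sign-off returned no verdict.

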